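Shut and lock the vial tray and start the feeder

TASK

Get the vial feeder ready and set it going: push the white vial tray fully home, then turn the blue lock knob clockwise until it clicks past its detent and stays with its pointer at the green mark, and after that press the round green start button all the way in and let it come back out. Leave the bottle, jar and vial rack standing where they are.

Things in the scene. Friction and masses are not known exactly. Their poses are not given: they have to be found in the camera images.
- feeder: Vial feeder, fixed: charcoal cabinet 260 deep (x), 300 wide (y), 172 mm high. Origin: centre of underside; z up, front to -x. Front upright to 60 mm height at x=-130; then a light grey panel rises at 35 deg from level to x=+30, height 172: its outward normal leans 35 deg from vertical to -x. Knob at y=-75, button at y=+75, both at x=-50, height 116 on the panel surface.
- tray (a joint): The white vial tray that slides in and out of the feeder's front, m: 0 = fully home against its stop, grows as it comes out towards the feeder's -x (at most 0.1). Slides with about 2 N of friction and stays where it is left.
- tray_front (a point): Centre of the outer face of the white tray's upright front plate (130 mm wide, 8 thick, from 4 to 46 mm height); it moves with the tray, axes as the feeder's. With the tray home it lies 142 mm to -x of the feeder's origin, 12 mm in front of the upright front. 20 capped vials, fixed in the tray, stand behind the plate, tops at 44 mm height.
- lock (a joint): Angle of the blue lock knob, rad; grows clockwise seen facing the panel; 0 = white pointer straight down the slope. Starts unlocked at 0 to 0.36. Friction 0.035 Nm; from about 0.3 it pushes back too, 0.15 Nm at most, and clicks over a crest at 0.85; then it snaps by itself against its stop, the locked place 1.2 (pointer at green mark), and stays. Let go before 0.85 it turns back to 0.2.
- lock_grip (a point): On the knob's turning axis, 38 mm out from the panel. Turns with the knob: z = turning axis, out of the panel; x along the grip bar, pointer line at its -x end. Bar 42 mm long, 14 thick; it reaches from 7 mm above this point down to 23 mm below it, where a round flange 44 mm across begins; base 68 mm across, 6 high.
- start (a joint): Travel of the green start button into its housing, m: 0 = out, 0.006 = all the way in. Sprung: about 1 N to begin, 3.5 N to hold fully in; comes back out by itself.
- start_top (a point): Centre of the top face of the start button (32 mm diameter), 23 mm out from the panel when out; moves with the button. Black round housing 48 mm across, 12 mm high. The point's z axis points out of the panel (35 degrees from vertical), its x axis up the slope.
- bottle: Loose closed amber bottle, 72 mm diameter, 160 mm tall; origin at the centre of its underside. Bystander.
- jar: Loose closed white jar with a red cap, 64 mm diameter, 90 mm tall; origin at the centre of its underside. Bystander.
- rack: Loose orange vial rack 60 x 100 mm, 50 mm tall with its vials; origin at the centre of its underside. Bystander.

How it is judged:
On the way, in this order (a step that is already met when the one before it is completed fails the run):
1. the vial tray is pushed fully home (value of joint tray below 0.004 m), for 0.2 s.
2. the lock knob has clicked past its detent and stands at the green mark (value of joint lock above 1.1 rad), for 0.2 s.
3. the start button is pressed in (value of joint start above 0.0045 m), for 0.1 s.
At the end, for the whole second after the job is handed in: The tray is within 4 mm of fully home, the lock knob stays past its click at 1.1 rad or more (its locked place is 1.2), the start button is back out (within 1.5 mm), and bottle, jar and rack stand upright within 20 mm of where they began (value of joint tray below 0.004 m and value of joint lock above 1.1 rad and value of joint start below 0.0015 m and distance of each of bottle, jar, rack from where it was at the start of the episode below 0.02 m and angle between each of bottle, jar, rack's own z axis and vertical below 0.2 rad); the robot touches nothing.
It fails at once if the lock knob is turned over its click while the tray is not home (value of joint lock above 0.9 rad and value of joint tray above 0.006 m).
It fails at once if the start button is pressed in before the knob is locked (value of joint start above 0.0045 m and value of joint lock below 1 rad).
It fails at once if the bottle, jar or rack is knocked over or shoved away (distance of any of bottle, jar, rack from where it was at the start of the episode above 0.04 m or angle between any of bottle, jar, rack's own z axis and vertical above 0.5 rad).
It also fails if it takes over 54 s, if anything falls off the work surface, if the arm or the gripper's body presses on something with over 40 N, if the wrist force passes 120 N, or if a joint passes its speed limit or range.

ROBOT

A 6-joint arm with a two-finger parallel gripper is mounted at the origin on the work surface. World frame = base frame: x ahead of the robot, y to its left, z up, the work surface at z = 0. Lengths are in m, angles in rad, forces in N, time in s.
With the tool pointing down it reaches from about 0.25 to 0.775 m from the base axis. Payload 4 kg.
Tool frame: the origin (TCP) lies between the finger pads; the fingertips stand 14 mm ahead of it and the grasp point (between the pads) lies 5 mm behind it (robot.tips_ahead is the distance from the TCP to the fingertips, in m); z points along the fingers, y is the direction in which the jaws open and shut (so a half turn about z gives the same grasp; the last joint's range is limited). The gripper opens to 94 mm and grips with 3 to 60 N. Pads are 16 mm wide; open, the fingers measure 119 mm over their backs; the gripper's body (75 mm by 177 mm) begins 78 mm behind the grasp point.
Start: joints at [1.198, 0.087, 1.371, -0, 1.684, -0.103], TCP at [0.147, 0.53, 0.22] pointing down, gripper open.
Joint ranges: [-3.1, 3.1], [-0.76, 2.03], [0.27, 2.55], [-1.08, 4.22], [0.17, 2.65], [-2.57, 2.57]. Speed limits (rad/s): [2.79, 2.79, 3.14, 3.14, 3.14, 3.14].

INTERFACE

Orientations are given as [roll, pitch, yaw] about the fixed x, y, z axes, in that order (R = Rz(yaw) Ry(pitch) Rx(roll)).
In Python, from bench import robot, optics, job gives the robot as it stands.
- The arm moves only by the tool apply_moves, never from a script. Its argument "moves" is a list of rows, each a list of 3 entries, a list of its own where there are three numbers: the shift along the tool's x, y, z in cm, then the turn, a rotation vector about the tool's x, y, z in rad, then the opening, from 0 (shut) to 1 (fully open). In form: [[[tx, ty, tz], [rx, ry, rz], grip], ...]. A call has exactly 10 rows; each row is the pose to reach, as a shift and turn from the pose commanded when the call began, along the tool's axes at that moment; what a row does not reach only later rows make up. A row lasts 1/12 s, in which the tool goes at most 41.7 mm and 7.16 degrees, less where a joint would pass 70% of its speed; a pose out of reach is approached as far as the arm can. A call with a gripper value outside its range is refused whole. The fingers move at their own pace and stop on an object; the grip force is fixed at half the most. Time passes only in rows, so rows that repeat a pose let the fingers close, or fill a call up. It gives the time, the measured TCP pose, the force and the opening at its end, in the units of the state.
- robot.get_obs(): the state, without advancing time (a new reading comes with each control period).
- optics.snapshot(name): name is "scene" or "top"; returns the picture (480x640x3 uint8, red, green, blue); there is no depth.
- optics.get_calibration(name): a dict with "fx", "fy", "cx", "cy" (pixels), "rvec" (rotation vector, rad) and "tvec" (3), from world to camera coordinates, as OpenCV has them. Camera axes: x right, y down, z forward; pixel columns grow to the right and rows downward; lengths in m; the calibration is good to about 2 mm. A picture is of the moment at which its call begins. get_calibration takes no time and is no camera call.
- job.close_job(): hands the job in, once; it reports no verdict.
The state is a dict: "time": time; "joint_positions": joint angles; "qvel": joint speeds; "joint_torque": joint torques, N m; "tool_pos": TCP position; "ee_rot": TCP orientation; "wrist_force": force on the tool from outside, world axes, zero at the start; "wrist_torque": the same for the moment, N m; "width": finger opening in m.
Only numpy, scipy, OpenCV 4.12 (cv2) and the standard library are available. Lean on these libraries where they do the work, as an engineer would, in place of code of your own. Each camera call takes 0.05 s, during which the arm holds its last target.

## Working session

There is one attempt and no reset: what is moved stays moved. The work goes in short steps, Python scripts to look and compute and a tool call to move; the robot and the scene stay as the last step left them, time stands still between calls to the robot, and variables do not carry over. Pictures are saved under pics/ and viewed, and the job is handed in when it is done.

Besides the shell and the picture viewer there is one more tool, called after "Emit:" as name(argument=value, ...), one argument or row to a line, values as JSON. apply_moves: Moves the arm, as the interface text tells. Its arguments: {"type":"object","properties":{"moves":{"type":"array"}},"required":["moves"]}

```bash
mkdir -p pics; ls; python3 - <<'E'
from bench import robot, optics, job
import cv2,numpy as np
np.set_printoptions(precision=4,suppress=True)
for n in("scene","top"):
    im=optics.snapshot(n); cv2.imwrite(f"pics/{n}0.png",im[:,:,::-1]); c=optics.get_calibration(n);print(n,c)
    R=cv2.Rodrigues(np.array(c["rvec"]))[0];print(-R.T@np.array(c["tvec"]).ravel())
print(robot.get_obs())
E
```

```text
pics
scene {'fx': 524.479674836624, 'fy': 524.479674836624, 'cx': 318.2123372001438, 'cy': 242.39017943391386, 'rvec': array([ 0.895 ,  2.8973, -0.4356]), 'tvec': array([ 0.4862, -0.3158,  1.0653])}
[0.7395 0.2374 0.9315]
top {'fx': 480.1822072311425, 'fy': 480.1822072311425, 'cx': 325.2140092114008, 'cy': 251.57019951779571, 'rvec': array([ 2.1356, -2.0992,  0.2127]), 'tvec': array([0.0023, 0.6272, 0.8267])}
[0.4514 0.0128 0.9343]
{'time': 0.1, 'joint_positions': array([ 1.1979,  0.0879,  1.3721, -0.    ,  1.6836, -0.1031]), 'qvel': array([-0.001 , -0.0017, -0.0015,  0.0003, -0.0002,  0.0012]), 'joint_torque': array([  0.0014, -34.1252, -30.3301,   0.0719,   0.0305,  -0.0001]), 'tool_pos': array([0.1464, 0.5297, 0.2184]), 'ee_rot': array([-3.1396, -0.0002,  2.8718]), 'wrist_force': array([-0.0234,  0.3909,  0.3953]), 'wrist_torque': array([ 0.0222,  0.0283, -0.0081]), 'width': 0.09407279377879528}
```

View pics/scene0.png

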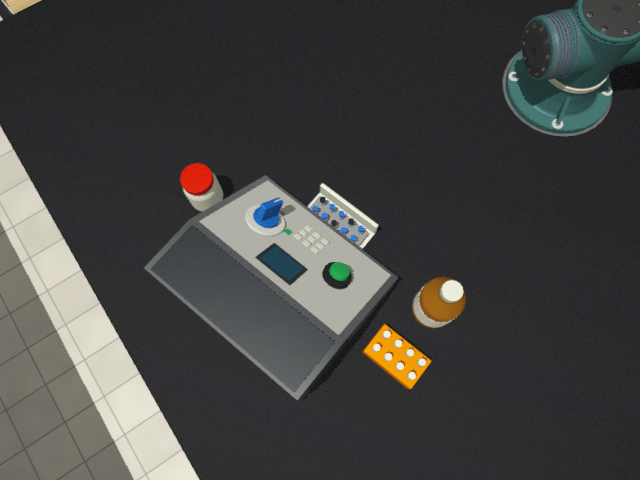

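View pics/top0.png

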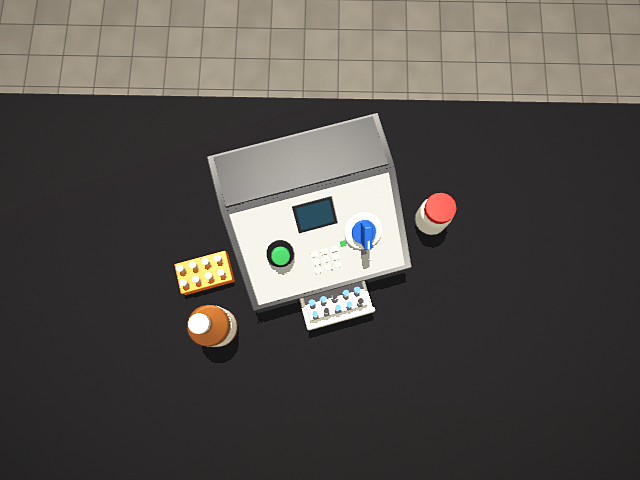

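```bash
python3 - <<'E'
import cv2
t=cv2.imread("pics/top0.png");s=cv2.imread("pics/scene0.png")
cv2.imwrite("pics/topz.png",cv2.resize(t[105:345,195:425],None,fx=2.5,fy=2.5,interpolation=cv2.INTER_CUBIC))
cv2.imwrite("pics/scz.png",cv2.resize(s[165:405,140:405],None,fx=2.5,fy=2.5,interpolation=cv2.INTER_CUBIC))
E
```

```text
(no output)
```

View pics/topz.png

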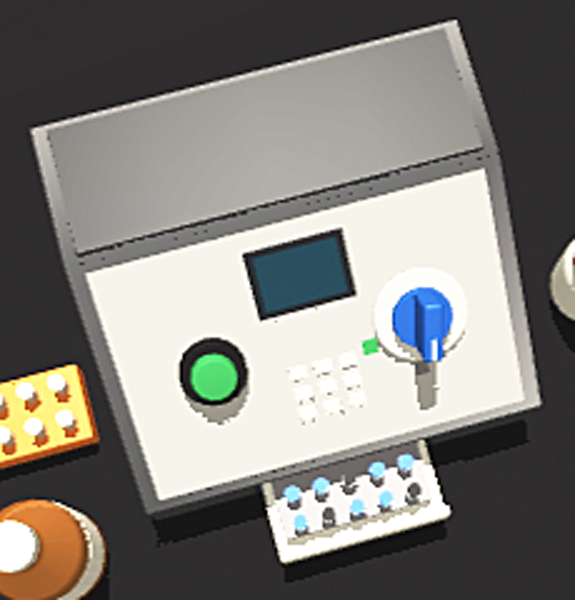

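View pics/scz.png

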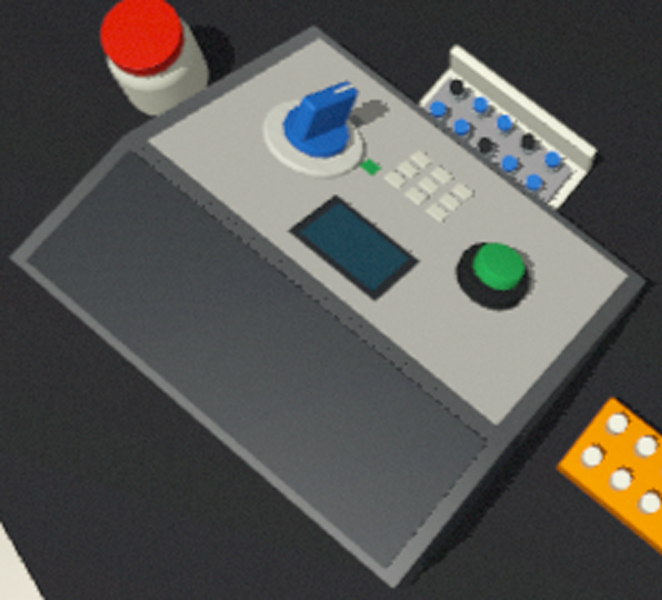

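```bash
cat > h.py <<'E'
import cv2,numpy as np
from scipy.optimize import least_squares
from scipy.spatial.transform import Rotation as Rn
from bench import robot, optics, job
np.set_printoptions(precision=4,suppress=True)
C={n:optics.get_calibration(n) for n in("scene","top")}
def proj(n,P):
    c=C[n];K=np.array([[c["fx"],0,c["cx"]],[0,c["fy"],c["cy"]],[0,0,1]])
    return cv2.projectPoints(np.array(P,float).reshape(-1,1,3),np.array(c["rvec"]),np.array(c["tvec"]),K,None)[0].reshape(-1,2)
def ray(n,uv):
    c=C[n];R=cv2.Rodrigues(np.array(c["rvec"]))[0];t=np.array(c["tvec"]).ravel()
    d=R.T@np.array([(uv[0]-c["cx"])/c["fx"],(uv[1]-c["cy"])/c["fy"],1]);return -R.T@t,d
def onplane(n,uv,p0,nrm):
    o,d=ray(n,uv);return o+d*((np.array(p0)-o)@nrm)/(d@nrm)
def onz(n,uv,z): return onplane(n,uv,[0,0,z],np.array([0,0,1.]))
s35,c35=np.sin(np.radians(35)),np.cos(np.radians(35))
N=np.array([-s35,0,c35]);U=np.array([c35,0,s35])
B0=np.array([-.05,.075,.116]);K0=np.array([-.05,-.075,.116])
def mask(im,lo,hi):
    return cv2.inRange(cv2.cvtColor(im,cv2.COLOR_RGB2HSV),lo,hi)
def big(m):
    cs,_=cv2.findContours(m,cv2.RETR_EXTERNAL,cv2.CHAIN_APPROX_NONE);return max(cs,key=cv2.contourArea)
E
python3 - <<'E'
from h import *
t=cv2.imread("pics/top0.png")[:,:,::-1].copy();s=cv2.imread("pics/scene0.png")[:,:,::-1].copy()
obs=[];
f=lambda z,o:np.array(z)/2.5+o-0.3
to=np.array([195,105]);so=np.array([140,165])
P=[[-.13,.15,.06],[-.13,-.15,.06],[.13,.15,.172],[.13,-.15,.172]]
for p,a,b in zip(P,[(150,517),(541,405),(32,130),(457,21)],[(647,283),(315,28),(395,586),(12,257)]):
    obs+=[("top",p,f(a,to)),("scene",p,f(b,so))]
for n,im in(("top",t),("scene",s)):
    c=big(mask(im,(50,100,60),(80,255,255)));e=cv2.fitEllipse(c);print(n,e)
    if n=="top": obs.append((n,B0+.023*N,np.array(e[0])))
def T(x,p): 
    c,sn=np.cos(x[2]),np.sin(x[2]);p=np.array(p);return np.array([x[0]+c*p[0]-sn*p[1],x[1]+sn*p[0]+c*p[1],p[2]])
def res(x): return np.concatenate([proj(n,T(x,p))[0]-uv for n,p,uv in obs])
r=least_squares(res,[.6,0,0.2],loss="soft_l1");print(r.x);print(res(r.x).reshape(-1,2))
for sel in("top","scene"):
    o=[q for q in obs if q[0]==sel]
    print(sel,least_squares(lambda x:np.concatenate([proj(n,T(x,p))[0]-uv for n,p,uv in o]),r.x,loss="soft_l1").x)
np.save("x.npy",r.x)
for nm,p in(("button",B0+.023*N),("grip",K0+.038*N),("trayhome",[-.142,0,.025])):
    print(nm,T(r.x,p),proj("top",T(r.x,p)),proj("scene",T(r.x,p)))
E
```

```text
top ((280.0311584472656, 255.35577392578125), (18.20577049255371, 18.61737632751465), 121.959716796875)
scene ((338.72625732421875, 271.1585693359375), (17.41324806213379, 21.02707862854004), 117.11988830566406)
[0.6844 0.0343 0.2874]
[[-1.2608 -1.4719]
 [ 0.6232 -1.4969]
 [ 0.2285 -0.2321]
 [ 0.2721 -1.5644]
 [-0.4311 -1.1296]
 [ 0.3368  0.522 ]
 [-0.0368 -1.1557]
 [-0.0914 -0.3098]
 [ 0.6792  1.1846]]
top [0.6831 0.034  0.2895]
scene [0.6853 0.0349 0.2857]
button [0.6026 0.0883 0.1348] [[280.7104 256.5404]] [[341.6133 268.2046]]
grip [ 0.6368 -0.058   0.1471] [[367.6825 236.6684]] [[271.8462 204.805 ]]
trayhome [ 0.5482 -0.006   0.025 ] [[334.4898 296.3822]] [[334.3509 225.189 ]]
```

```bash
cat >> h.py <<'E'
X=np.load("x.npy") if __import__("os").path.exists("x.npy") else np.zeros(3)
RF=Rn.from_euler("z",X[2]).as_matrix()
def toW(p): return RF@np.array(p)+[X[0],X[1],0]
def toF(p): return RF.T@(np.array(p)-[X[0],X[1],0])
E
python3 - <<'E'
from h import *
to=np.array([195,105]);so=np.array([140,165])
for z in(.046,.004):
  for a in[(281,563),(450,513)]: print("top",z,toF(onz("top",np.array(a)/2.5+to-.3,z)))
  for a in[(456,46),(596,150)]: print("scene",z,toF(onz("scene",np.array(a)/2.5+so-.3,z)))
# pointer: on bar top plane 45mm out
p0=toW(K0+.045*N);n=RF@N
for nm,a,b,o in(("top",(432,358),(430,295),to),("scene",(350,85),(305,103),so)):
  for q in(a,b):
    v=toF(onplane(nm,np.array(q)/2.5+o-.3,p0,n))-K0; print(nm,"upslope",v@U,"left",v[1])
# bystanders
t=cv2.imread("pics/top0.png")[:,:,::-1].copy();s=cv2.imread("pics/scene0.png")[:,:,::-1].copy()
for nm,uv,z in(("top",(212,326),.08),("top",(440,208),.09),("top",(204,272),.05)):
  print(onz(nm,uv,z),toF(onz(nm,uv,z)))
for nm,uv,z in(("scene",(452,291),.16),("top",(200,323),.16),("scene",(198,179),.09),("scene",(397,352),.05)):
  print(nm,onz(nm,uv,z),toF(onz(nm,uv,z)))
E
```

```text
top 0.046 [-0.1897  0.0659  0.046 ]
top 0.046 [-0.1878 -0.0636  0.046 ]
scene 0.046 [-0.1854 -0.0641  0.046 ]
scene 0.046 [-0.186  0.064  0.046]
top 0.004 [-0.1878  0.0668  0.004 ]
top 0.004 [-0.1858 -0.0688  0.004 ]
scene 0.004 [-0.1994 -0.0756  0.004 ]
scene 0.004 [-0.2001  0.0586  0.004 ]
top upslope -0.016770668070677373 left 0.005215062657678404
top upslope 0.02776832583922874 left -0.001831530211030885
scene upslope -0.015466624314143902 left 0.0019515411146368844
scene upslope 0.024359686559495514 left -0.0047124326440591
[0.4865 0.2099 0.08  ] [-0.14    0.2245  0.08  ]
[ 0.7064 -0.1954  0.09  ] [-0.044  -0.2265  0.09  ]
[0.5868 0.238  0.05  ] [-0.0358  0.223   0.05  ]
scene [0.4911 0.2147 0.16  ] [-0.1342  0.2278  0.16  ]
top [0.4876 0.2108 0.16  ] [-0.1387  0.2251  0.16  ]
scene [ 0.7097 -0.193   0.09  ] [-0.0402 -0.2251  0.09  ]
scene [0.5943 0.2406 0.05  ] [-0.028   0.2234  0.05  ]
```

```bash
cat >> h.py <<'E'
def delta(pw,Rw):
    o=robot.get_obs();R=Rn.from_euler("xyz",o["ee_rot"]);p=np.array(o["tool_pos"])
    print("t",round(o["time"],2),"F",o["wrist_force"],"w",round(o["width"],4),"q",o["joint_positions"])
    print("pF",toF(p),"shift cm",R.inv().apply(np.array(pw)-p)*100,"turn",(R.inv()*Rn.from_matrix(Rw)).as_rotvec())
# tool frames in feeder coords (columns x,y,z)
def Rdown():  # y=+feeder y, z down -> x = y cross z = (0,1,0)x(0,0,-1) = -x
    return RF@np.array([[-1,0,0],[0,1,0],[0,0,-1.]]).T
def Rpanel(a=0.): # z=-N, y = feeder y turned by a clockwise (about tool z)
    z=-N;y=np.array([0,1.,0]);x=np.cross(y,z);M=np.array([x,y,z]).T
    return RF@M@Rn.from_euler("z",a).as_matrix()
E
python3 - <<'E'
from h import *
print(toW([-.24,0,.2]))
delta(toW([-.24,0,.2]),Rdown())
E
```

```text
[ 0.4543 -0.0338  0.2   ]
t 0.1 F [-0.0234  0.3909  0.3953] w 0.0941 q [ 1.1979  0.0879  1.3721 -0.      1.6836 -0.1031]
pF [-0.3755  0.6276  0.2184] shift cm [-44.687  -46.0977   1.9259] turn [-0.0019 -0.0007 -0.5572]
```

Emit:
apply_moves(
  moves=[
    [[-2,-2,0],[0,0,-0.03],0],
    [[-4.5,-4.5,0],[0,0,-0.06],0],
    [[-7,-7,0],[0,0,-0.09],0],
    [[-9.5,-9.5,0],[0,0,-0.12],0],
    [[-12,-12,0],[0,0,-0.16],0],
    [[-14.5,-14.5,0],[0,0,-0.2],0],
    [[-17,-17.5,0],[0,0,-0.24],0],
    [[-19.5,-20,0],[0,0,-0.28],0],
    [[-22,-22.5,0],[0,0,-0.32],0],
    [[-24.5,-25,0],[0,0,-0.36],0],
  ],
)

```text
time: 0.93
tool_pos: [0.3162, 0.2222, 0.2192]
ee_rot: [3.142, -0.0, -3.049]
wrist_force: [0.7, 1.2, -0.5]
width: 0.0306
```

```bash
python3 - <<'E'
from h import *
delta(toW([-.24,0,.2]),Rdown())
E
```

```text
t 0.93 F [ 0.7301  1.223  -0.4747] w 0.0306 q [ 0.4654 -0.2863  1.7122  0.0001  1.7156 -1.198 ]
pF [-0.2998  0.2846  0.2192] shift cm [-11.3775 -26.7613   1.9165] turn [ 0.0001 -0.     -0.1948]
```

Emit:
apply_moves(
  moves=[
    [[-1,-3,0],[0,0,-0.03],0],
    [[-2,-6,0],[0,0,-0.06],0],
    [[-3.5,-9,0],[0,0,-0.09],0],
    [[-4.5,-12,0],[0,0,-0.12],0],
    [[-5.5,-15,1],[0,0,-0.14],0],
    [[-7,-18,2],[0,0,-0.16],0],
    [[-8,-21,3],[0,0,-0.18],0],
    [[-9,-23.5,4],[0,0,-0.19],0],
    [[-9.5,-25,6],[0,0,-0.19],0],
    [[-10,-26,8],[0,0,-0.19],0],
  ],
)

```text
time: 1.77
tool_pos: [0.4397, -0.0281, 0.1388]
ee_rot: [-3.141, 0.001, -2.864]
wrist_force: [0.7, 0.7, -0.6]
width: 0.0004
```

```bash
python3 - <<'E'
from h import *
delta(toW([-.22,0,.04]),Rdown())
E
```

```text
t 1.77 F [ 0.6634  0.7123 -0.5625] w 0.0004 q [-0.1923 -0.1301  1.7444 -0.0003  1.5264 -2.0408]
pF [-0.2523  0.0096  0.1388] shift cm [-3.2329 -0.9182  9.887 ] turn [-0.0007  0.0006 -0.0097]
```

Emit:
apply_moves(
  moves=[
    [[0,-0.4,1],[0,0,0],0],
    [[0,-0.8,2.5],[0,0,-0.01],0],
    [[0,-0.9,4],[0,0,-0.01],0],
    [[0,-0.9,5.5],[0,0,-0.01],0],
    [[0,-0.9,7],[0,0,-0.01],0],
    [[0,-0.9,8.5],[0,0,-0.01],0],
    [[-0.5,-0.9,9.5],[0,0,-0.01],0],
    [[-1.5,-0.9,9.9],[0,0,-0.01],0],
    [[-2.5,-0.9,9.9],[0,0,-0.01],0],
    [[-3.2,-0.9,9.9],[0,0,-0.01],0],
  ],
)

```text
time: 2.6
tool_pos: [0.4735, -0.0253, 0.0407]
ee_rot: [3.141, 0.001, -2.851]
wrist_force: [0.2, 0.0, -0.3]
width: 0.0002
```

```bash
python3 - <<'E'
from h import *
delta(toW([-.15,0,.035]),Rdown())
im=optics.snapshot("top");cv2.imwrite("pics/top1.png",im[:,:,::-1])
E
```

```text
t 2.6 F [ 0.2253  0.0248 -0.2611] w 0.0002 q [-0.1732  0.0282  1.799   0.0004  1.314  -2.0349]
pF [-0.2192  0.0027  0.0407] shift cm [-6.9147 -0.2956  0.5693] turn [0.0001 0.0006 0.0034]
```

View pics/top1.png

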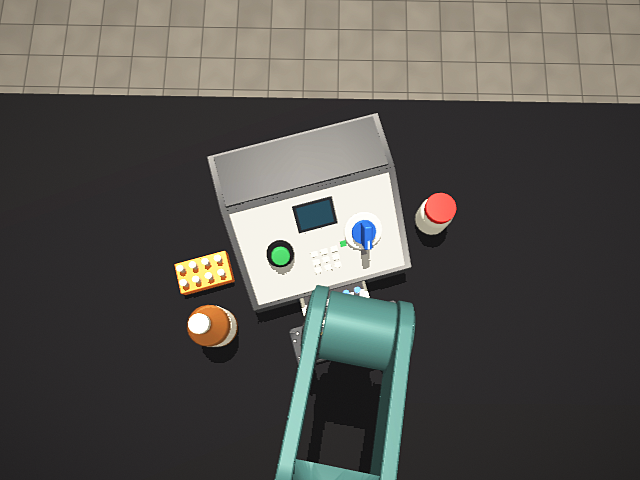

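Emit:
apply_moves(
  moves=[
    [[-0.7,-0.2,0.4],[0,0,0],0],
    [[-1.4,-0.3,0.5],[0,0,0],0],
    [[-2.1,-0.3,0.5],[0,0,0],0],
    [[-2.8,-0.3,0.5],[0,0,0],0],
    [[-3.5,-0.3,0.5],[0,0,0],0],
    [[-4.1,-0.3,0.5],[0,0,0],0],
    [[-4.7,-0.3,0.5],[0,0,0],0],
    [[-5.2,-0.3,0.5],[0,0,0],0],
    [[-5.6,-0.3,0.5],[0,0,0],0],
    [[-5.9,-0.3,0.5],[0,0,0],0],
  ],
)

```text
time: 3.48
tool_pos: [0.5302, -0.0119, 0.0354]
ee_rot: [-3.141, -0.0, -2.851]
wrist_force: [-1.9, -2.0, 0.7]
width: 0.0002
```

```bash
python3 - <<'E'
from h import *
delta(toW([-.15,0,.035]),Rdown())
E
```

```text
t 3.48 F [-1.9158 -1.9596  0.7014] w 0.0002 q [-0.1292  0.1552  1.6721 -0.0003  1.3143 -1.9902]
pF [-0.161  -0.0006  0.0354] shift cm [-1.098   0.0567  0.0375] turn [-0.0003 -0.0001  0.0028]
```

Pushing with ~2 N friction; continue gently to the stop.

Emit:
apply_moves(
  moves=[
    [[-0.2,0,0],[0,0,0],0],
    [[-0.4,0,0],[0,0,0],0],
    [[-0.6,0,0],[0,0,0],0],
    [[-0.7,0,0],[0,0,0],0],
    [[-0.8,0,0],[0,0,0],0],
    [[-0.9,0,0],[0,0,0],0],
    [[-1.0,0,0],[0,0,0],0],
    [[-1.1,0,0],[0,0,0],0],
    [[-1.1,0,0],[0,0,0],0],
    [[-1.1,0,0],[0,0,0],0],
  ],
)

```text
time: 4.32
tool_pos: [0.5394, -0.009, 0.0354]
ee_rot: [3.141, -0.002, -2.851]
wrist_force: [-4.5, -3.2, 1.5]
width: 0.0005
```

```bash
python3 - <<'E'
from h import *
delta(toW([-.15,0,.035]),Rdown())
E
```

```text
t 4.32 F [-4.4856 -3.1975  1.4941] w 0.0005 q [-0.1212  0.1759  1.6479 -0.0007  1.3198 -1.9821]
pF [-0.1513 -0.0003  0.0354] shift cm [-0.1277  0.0341  0.0422] turn [ 0.0002 -0.0022  0.0028]
```

Emit:
apply_moves(
  moves=[
    [[-0.1,0,0],[0,0,0],0],
    [[-0.2,0,0],[0,0,0],0],
    [[-0.3,0,0],[0,0,0],0],
    [[-0.4,0,0],[0,0,0],0],
    [[-0.4,0,0],[0,0,0],0],
    [[-0.4,0,0],[0,0,0],0],
    [[-0.4,0,0],[0,0,0],0],
    [[-0.4,0,0],[0,0,0],0],
    [[-0.4,0,0],[0,0,0],0],
    [[-0.4,0,0],[0,0,0],0],
  ],
)

```text
time: 5.15
tool_pos: [0.5395, -0.0089, 0.0355]
ee_rot: [3.141, -0.011, -2.851]
wrist_force: [-13.0, -5.3, 8.4]
width: 0.0007
```

```bash
python3 - <<'E'
from h import *
delta(toW([-.15,0,.035]),Rdown())
E
```

```text
t 5.15 F [-13.0208  -5.2732   8.3759] w 0.0007 q [-0.1191  0.1821  1.6405 -0.004   1.3295 -1.9791]
pF [-0.1512 -0.0003  0.0355] shift cm [-0.1202  0.0317  0.0493] turn [ 0.0006 -0.0112  0.0028]
```

Emit:
apply_moves(
  moves=[
    [[1,0,0],[0,0,0],0],
    [[3,0,0],[0,0,0],0],
    [[5,0,-2],[0,0,0],0],
    [[6,0,-5],[0,0,0],0],
    [[7,0,-8],[0,0,0],0],
    [[7,0,-11],[0,0,0],0.2],
    [[7,0,-14],[0,0,0],0.4],
    [[7,0,-17],[0,0,0],0.5],
    [[7,0,-19],[0,0,0],0.5],
    [[7,0,-20],[0,0,0],0.5],
  ],
)

```text
time: 5.98
tool_pos: [0.479, -0.0271, 0.2399]
ee_rot: [-3.139, 0.009, -2.851]
wrist_force: [0.8, 0.3, 0.4]
width: 0.0301
```

```bash
python3 - <<'E'
from h import *
delta(toW(K0+.16*N),Rpanel(.16))
im=optics.snapshot("top");cv2.imwrite("pics/top2.png",im[:,:,::-1])
im=optics.snapshot("scene");cv2.imwrite("pics/scene2.png",im[:,:,::-1])
s=im[:,:,::-1]
cv2.imwrite("pics/scz2.png",cv2.resize(s[175:255,220:400],None,fx=4,fy=4,interpolation=cv2.INTER_CUBIC))
E
```

```text
t 5.98 F [0.7593 0.3127 0.4086] w 0.0301 q [-0.1761 -0.0801  1.4984  0.0018  1.7144 -2.0377]
pF [-0.2144 -0.0006  0.2399] shift cm [-7.2398 -7.4633 -0.6355] turn [-0.0493 -0.6008  0.1594]
```

View pics/top2.png

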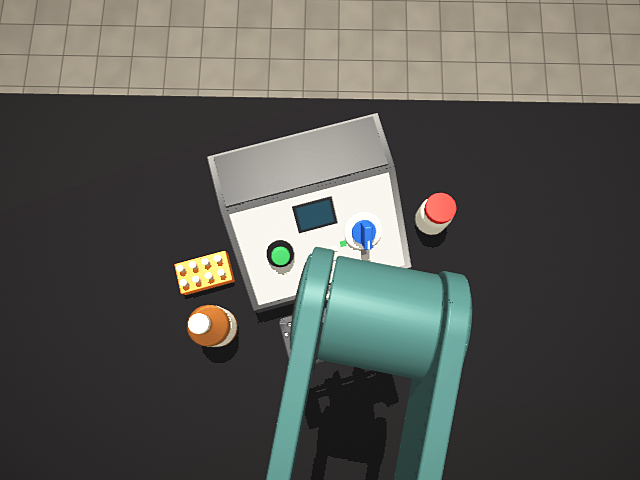

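View pics/scz2.png

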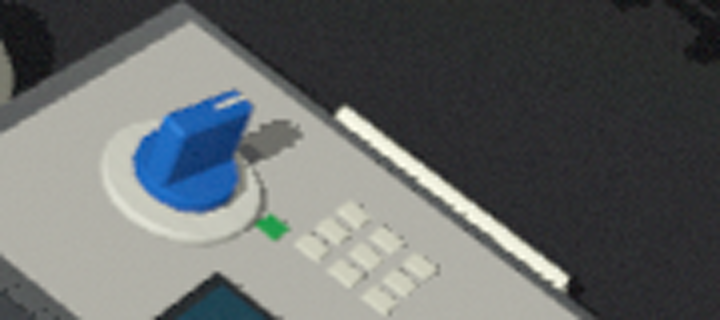

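```bash
python3 - <<'E'
from h import *
p0=toW(K0+.045*N);n=RF@N
for q in((218,93),(252,100),(165,125),(190,136),(210,106),(241,94)):
    v=toF(onplane("scene",np.array(q)/4+[219.7,174.7],p0,n))-K0; print(q,"up",v@U,"left",v[1])
for nm,f in(("scene","pics/scene2.png"),("top","pics/top2.png")):
    im=cv2.imread(f)[:,:,::-1].copy();m=mask(im,(100,150,60),(125,255,255));c=big(m)
    print(nm,cv2.boundingRect(c))
    # flange: lowest ring, project flange top disc 15mm out of 44 dia
    th=np.linspace(0,2*np.pi,60);h=.015
    P=[toW(K0+h*N+.022*(np.cos(a)*U+np.sin(a)*np.array([0,1,0]))) for a in th]
    uv=proj(nm,P);a=.16
    d=-np.cos(a)*U+np.sin(a)*np.array([0,1.,0]);w=np.cross(N,d)
    bar=proj(nm,[toW(K0+.045*N+i*.021*d+j*.007*w) for i,j in((1,1),(1,-1),(-1,-1),(-1,1))])
    v=cv2.resize(im[:,:,::-1],None,fx=6,fy=6,interpolation=cv2.INTER_CUBIC)
    cv2.polylines(v,[np.int32((uv+.5)*6)],True,(0,0,255));cv2.polylines(v,[np.int32((bar+.5)*6)],True,(0,255,255))
    ce=np.int32(uv.mean(0)*6);o=v[ce[1]-200:ce[1]+200,ce[0]-200:ce[0]+200];cv2.imwrite(f"pics/k_{nm}.png",o)
a=cv2.imread("pics/k_scene.png");b=cv2.imread("pics/k_top.png");cv2.imwrite("pics/k.png",np.hstack([a,b]))
E
```

```text
(218, 93) up -0.008666841874349194 left -0.004495495174704253
(252, 100) up -0.018042904660846397 left 0.00636444155583947
(165, 125) up 0.025511557561428245 left -0.005341876786776251
(190, 136) up 0.021630608519957358 left 0.004488477327128537
(210, 106) up 0.0005061652180218542 left -0.0016132566362480477
(241, 94) up -0.016820253723117205 left 0.0014540295848378126
scene (254, 198, 29, 30)
top (352, 220, 24, 30)
```

View pics/k.png

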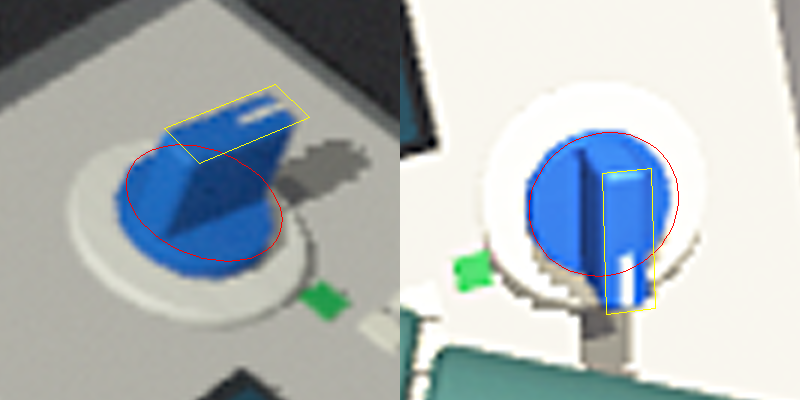

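```bash
python3 - <<'E'
from h import *
delta(toW(K0+.11*N),Rpanel(.16))
E
```

```text
t 6.08 F [ 1.1588 -0.2725 -0.2889] w 0.0383 q [-0.1762 -0.0788  1.5012  0.0012  1.7132 -2.0377]
pF [-0.2149 -0.0007  0.2379] shift cm [-10.14    -7.4623   3.2465] turn [-0.0489 -0.6037  0.1589]
```

Emit:
apply_moves(
  moves=[
    [[-0.5,-0.5,0],[0,-0.06,0.02],0.6],
    [[-1.5,-1.5,0],[0,-0.12,0.03],0.6],
    [[-3,-2.5,0],[-0.01,-0.19,0.05],0.6],
    [[-4,-3.5,0],[-0.02,-0.26,0.07],0.6],
    [[-5.5,-4.5,0.5],[-0.02,-0.33,0.09],0.6],
    [[-7,-5.5,1],[-0.03,-0.4,0.11],0.6],
    [[-8,-6.5,1.5],[-0.04,-0.47,0.13],0.6],
    [[-9,-7,2.5],[-0.04,-0.54,0.15],0.6],
    [[-10,-7.5,3.2],[-0.05,-0.6,0.16],0.6],
    [[-10.1,-7.5,3.2],[-0.05,-0.6,0.16],0.6],
  ],
)

```text
time: 6.92
tool_pos: [0.5924, -0.0703, 0.196]
ee_rot: [3.022, 0.583, -3.057]
wrist_force: [0.5, 0.8, -0.7]
width: 0.0564
```

```bash
python3 - <<'E'
from h import *
delta(toW(K0+.11*N),Rpanel(.16))
delta(toW(K0+.035*N),Rpanel(.16))
im=optics.snapshot("scene");cv2.imwrite("pics/scene3.png",im[:,:,::-1])
E
```

```text
t 6.92 F [ 0.4976  0.7772 -0.7325] w 0.0564 q [-0.428  -0.1516  1.7642  0.4307  1.1014 -2.2325]
pF [-0.1179 -0.0741  0.196 ] shift cm [-0.9617  0.0805 -0.5663] turn [ 0.004  -0.0176 -0.009 ]
t 6.92 F [ 0.4976  0.7772 -0.7325] w 0.0564 q [-0.428  -0.1516  1.7642  0.4307  1.1014 -2.2325]
pF [-0.1179 -0.0741  0.196 ] shift cm [-1.0936  0.051   6.9325] turn [ 0.004  -0.0176 -0.009 ]
```

View pics/scene3.png

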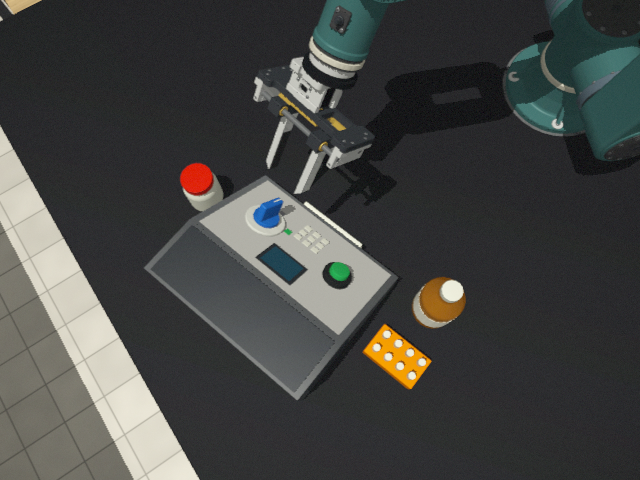

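Emit:
apply_moves(
  moves=[
    [[-0.5,0.1,0],[0,-0.02,-0.01],0.6],
    [[-1,0.1,0.5],[0,-0.02,-0.01],0.6],
    [[-1,0.1,1.2],[0,-0.02,-0.01],0.6],
    [[-1,0.1,2],[0,-0.02,-0.01],0.6],
    [[-1,0.1,2.5],[0,-0.02,-0.01],0.6],
    [[-1,0.1,3],[0,-0.02,-0.01],0.6],
    [[-1,0.1,3.5],[0,-0.02,-0.01],0.6],
    [[-1,0.1,4],[0,-0.02,-0.01],0.6],
    [[-1,0.1,4],[0,-0.02,-0.01],0.6],
    [[-1,0.1,4],[0,-0.02,-0.01],0.6],
  ],
)

```text
time: 7.8
tool_pos: [0.625, -0.0622, 0.1756]
ee_rot: [3.034, 0.612, -3.042]
wrist_force: [0.4, -1.4, -0.5]
width: 0.0566
```

```bash
python3 - <<'E'
from h import *
delta(toW(K0+.035*N),Rpanel(.16))
im=optics.snapshot("scene");cv2.imwrite("pics/scene4.png",cv2.resize(im[100:260,200:400,::-1],None,fx=4,fy=4)[:600])
im=optics.snapshot("top");cv2.imwrite("pics/top4.png",cv2.resize(im[180:330,270:460,::-1],None,fx=4,fy=4))
E
```

```text
t 7.8 F [ 0.4312 -1.3676 -0.5168] w 0.0566 q [-0.3879 -0.0845  1.7562  0.4436  1.0077 -2.2435]
pF [-0.0843 -0.0757  0.1756] shift cm [ 0.6433 -0.0278  3.3445] turn [0.0009 0.0096 0.0069]
```

View pics/scene4.png

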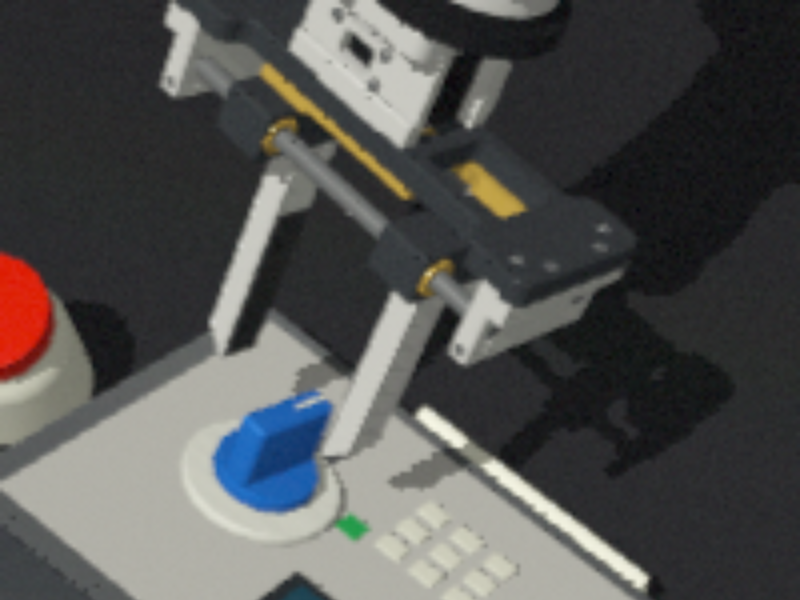

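View pics/top4.png

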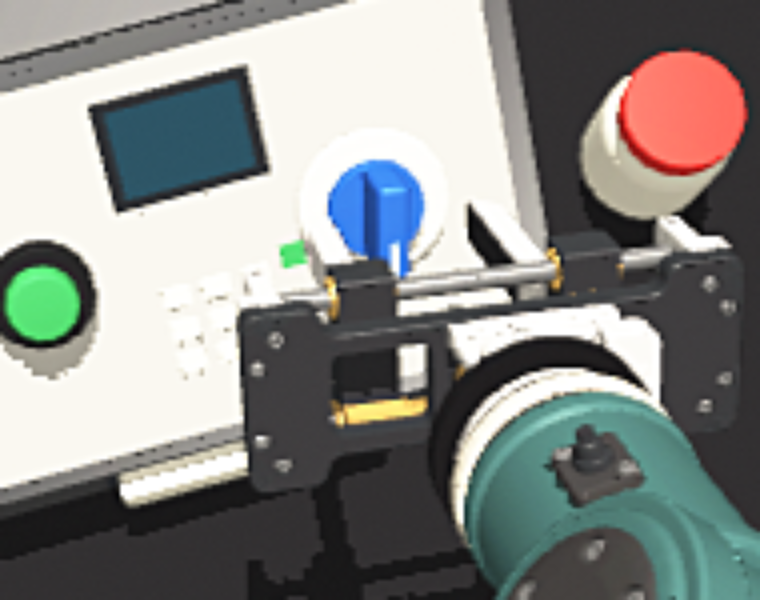

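Emit:
apply_moves(
  moves=[
    [[0.3,0,0.3],[0,0.01,0.01],0.6],
    [[0.6,0,0.8],[0,0.01,0.01],0.6],
    [[0.6,0,1.3],[0,0.01,0.01],0.6],
    [[0.6,0,1.8],[0,0.01,0.01],0.6],
    [[0.6,0,2.3],[0,0.01,0.01],0.6],
    [[0.6,0,2.7],[0,0.01,0.01],0.6],
    [[0.6,0,3],[0,0.01,0.01],0.6],
    [[0.6,0,3.3],[0,0.01,0.01],0.6],
    [[0.6,0,3.3],[0,0.01,0.01],0.6],
    [[0.6,0,3.3],[0,0.01,0.01],0.6],
  ],
)

```text
time: 8.73
tool_pos: [0.6387, -0.0573, 0.1457]
ee_rot: [3.028, 0.602, -3.052]
wrist_force: [-0.2, 1.0, 0.4]
width: 0.0564
```

```bash
python3 - <<'E'
from h import *
delta(toW(K0+.035*N),Rpanel(.16))
im=optics.snapshot("scene");cv2.imwrite("pics/scene5.png",cv2.resize(im[140:260,200:360,::-1],None,fx=5,fy=5,interpolation=cv2.INTER_CUBIC))
im=optics.snapshot("top");cv2.imwrite("pics/top5.png",cv2.resize(im[180:300,300:460,::-1],None,fx=5,fy=5,interpolation=cv2.INTER_CUBIC))
E
```

```text
t 8.73 F [-0.1871  1.0238  0.4249] w 0.0564 q [-0.3642 -0.0295  1.7623  0.4429  0.9496 -2.2358]
pF [-0.0698 -0.0749  0.1457] shift cm [ 0.0743 -0.0253  0.0677] turn [ 0.0007  0.0001 -0.0029]
```

View pics/scene5.png

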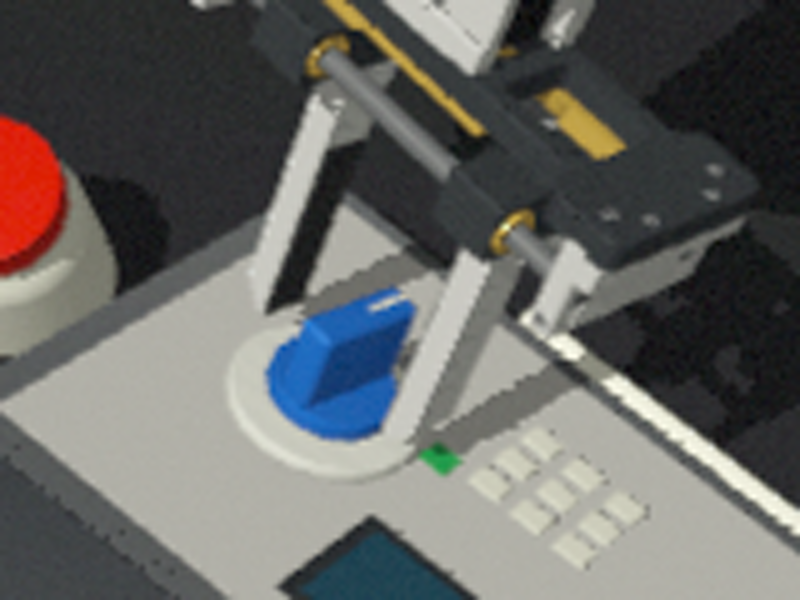

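View pics/top5.png

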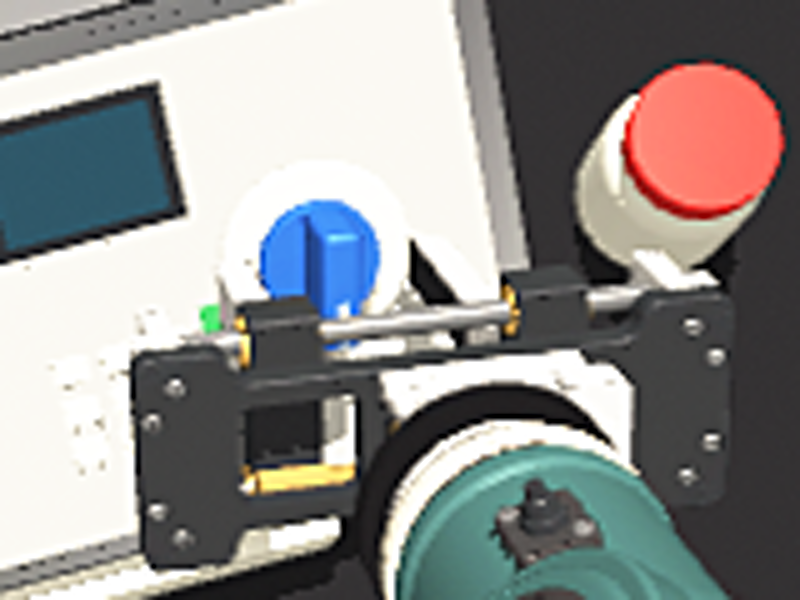

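Emit:
apply_moves(
  moves=[
    [[0,0,0],[0,0,0],0.4],
    [[0,0,0],[0,0,0],0.2],
    [[0,0,0],[0,0,0],0],
    [[0,0,0],[0,0,0],0],
    [[0,0,0],[0,0,0],0],
    [[0,0,0],[0,0,0],0],
    [[0,0,0],[0,0,0],0],
    [[0,0,0],[0,0,0],0],
    [[0,0,0],[0,0,0],0],
    [[0,0,0],[0,0,0],0],
  ],
)

```text
time: 9.67
tool_pos: [0.6386, -0.0575, 0.1459]
ee_rot: [3.028, 0.602, -3.052]
wrist_force: [0.3, -0.1, 0.5]
width: 0.0141
```

```bash
python3 - <<'E'
from h import *
delta(toW(K0+.035*N),Rpanel(1.2))
print(robot.get_obs()["wrist_torque"])
E
```

```text
t 9.67 F [ 0.284  -0.125   0.5323] w 0.0141 q [-0.3644 -0.0299  1.7624  0.4428  0.9497 -2.2357]
pF [-0.0699 -0.075   0.1459] shift cm [ 0.0844 -0.0139  0.0928] turn [0.0006 0.0002 1.0371]
[-0.0716  0.2574 -0.0275]
```

Emit:
apply_moves(
  moves=[
    [[0,0,0],[0,0,0.06],0],
    [[0,0,0],[0,0,0.12],0],
    [[0,0,0],[0,0,0.18],0],
    [[0,0,0],[0,0,0.24],0],
    [[0,0,0],[0,0,0.3],0],
    [[0,0,0],[0,0,0.36],0],
    [[0,0,0],[0,0,0.42],0],
    [[0,0,0],[0,0,0.48],0],
    [[0,0,0],[0,0,0.54],0],
    [[0,0,0],[0,0,0.6],0],
  ],
)

```text
time: 10.5
tool_pos: [0.6386, -0.0578, 0.1458]
ee_rot: [2.69, 0.427, 2.564]
wrist_force: [-0.3, -1.1, 0.7]
width: 0.0141
```

```bash
python3 - <<'E'
from h import *
delta(toW(K0+.035*N),Rpanel(1.2))
print(robot.get_obs()["wrist_torque"])
E
```

```text
t 10.5 F [-0.2816 -1.0996  0.6623] w 0.0141 q [-0.3645 -0.0298  1.7624  0.442   0.9494 -1.6332]
pF [-0.07   -0.0753  0.1458] shift cm [ 0.0697 -0.0267  0.0887] turn [-0.0001  0.0003  0.4349]
[-0.3301  0.2833 -0.0727]
```

Emit:
apply_moves(
  moves=[
    [[0,0,0],[0,0,0.06],0],
    [[0,0,0],[0,0,0.12],0],
    [[0,0,0],[0,0,0.18],0],
    [[0,0,0],[0,0,0.24],0],
    [[0,0,0],[0,0,0.3],0],
    [[0,0,0],[0,0,0.36],0],
    [[0,0,0],[0,0,0.4],0],
    [[0,0,0],[0,0,0.43],0],
    [[0,0,0],[0,0,0.43],0],
    [[0,0,0],[0,0,0.43],0],
  ],
)

```text
time: 11.33
tool_pos: [0.6385, -0.058, 0.1457]
ee_rot: [2.565, 0.214, 2.173]
wrist_force: [-2.2, -3.2, -0.5]
width: 0.0137
```

```bash
python3 - <<'E'
from h import *
delta(toW(K0+.035*N),Rpanel(1.2))
print(robot.get_obs()["wrist_torque"])
im=optics.snapshot("scene");cv2.imwrite("pics/scene6.png",cv2.resize(im[140:260,200:360,::-1],None,fx=5,fy=5,interpolation=cv2.INTER_CUBIC))
E
```

```text
t 11.33 F [-2.2043 -3.1588 -0.4971] w 0.0137 q [-0.3648 -0.0299  1.7625  0.4419  0.9494 -1.2064]
pF [-0.0702 -0.0754  0.1457] shift cm [ 0.0596 -0.0317  0.0895] turn [-0.0002  0.0004  0.0078]
[-0.4093  0.4669 -0.284 ]
```

View pics/scene6.png

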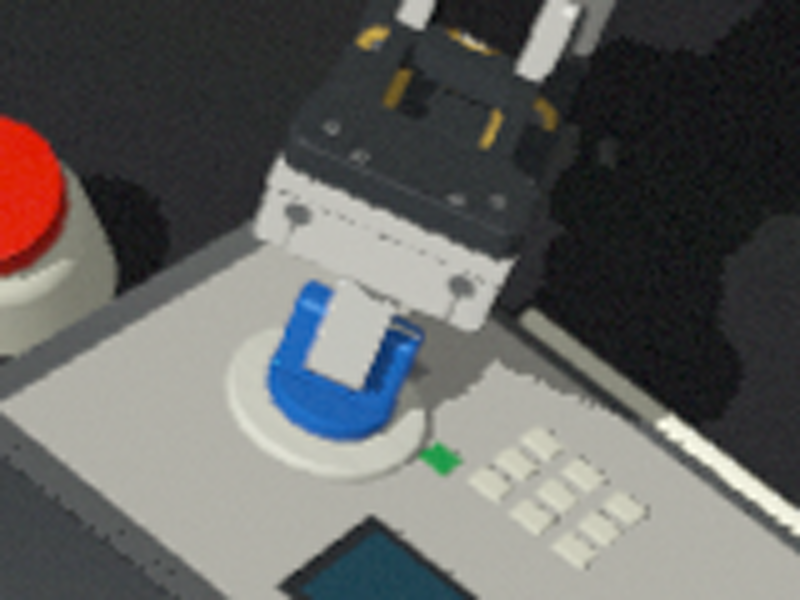

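Emit:
apply_moves(
  moves=[
    [[0,0,0],[0,0,0.03],0],
    [[0,0,0],[0,0,0.06],0],
    [[0,0,0],[0,0,0.06],0],
    [[0,0,0],[0,0,0.06],0],
    [[0,0,0],[0,0,0.04],0.1],
    [[0,0,0],[0,0,0.02],0.2],
    [[0,0,0],[0,0,0.01],0.3],
    [[0,0,0],[0,0,0.01],0.35],
    [[0,0,0],[0,0,0.01],0.4],
    [[0,0,0],[0,0,0.01],0.4],
  ],
)

```text
time: 12.22
tool_pos: [0.6387, -0.057, 0.146]
ee_rot: [2.562, 0.207, 2.164]
wrist_force: [-0.4, -0.8, -0.2]
width: 0.0371
```

```bash
python3 - <<'E'
from h import *
delta(toW(K0+.035*N),Rpanel(1.2))
im=optics.snapshot("scene");cv2.imwrite("pics/scene7.png",cv2.resize(im[140:260,200:360,::-1],None,fx=5,fy=5,interpolation=cv2.INTER_CUBIC))
E
```

```text
t 12.22 F [-0.3597 -0.8099 -0.2411] w 0.0371 q [-0.364  -0.0299  1.7623  0.4436  0.9498 -1.1955]
pF [-0.0697 -0.0746  0.146 ] shift cm [-0.003  -0.1159  0.0845] turn [ 0.0012 -0.0008 -0.0033]
```

View pics/scene7.png

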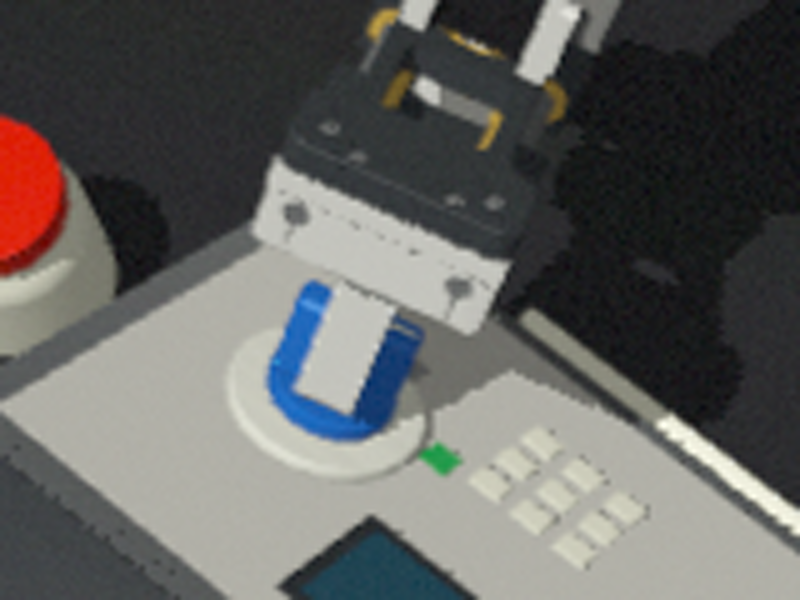

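Emit:
apply_moves(
  moves=[
    [[0,0,-0.5],[0,0,0],0.4],
    [[0,0,-1.5],[0,0,0],0.4],
    [[0,0,-3],[0,0,0],0.4],
    [[0,0,-4.5],[0,0,0],0.4],
    [[0,0,-6],[0,0,0],0.2],
    [[0,0,-7],[0,0,0],0],
    [[0,0,-7.5],[0,0,0],0],
    [[0,0,-7.5],[0,0,0],0],
    [[0,0,-7.5],[0,0,0],0],
    [[0,0,-7.5],[0,0,0],0],
  ],
)

```text
time: 13.1
tool_pos: [0.5971, -0.0695, 0.2063]
ee_rot: [2.563, 0.206, 2.164]
wrist_force: [0.7, -0.6, -0.0]
width: 0.002
```

```bash
python3 - <<'E'
from h import *
delta(toW(B0+.09*N),Rpanel(1.0))
E
```

```text
t 13.1 F [ 0.6754 -0.6296 -0.033 ] w 0.002 q [-0.4252 -0.1567  1.7539  0.4352  1.0993 -1.1921]
pF [-0.1131 -0.0747  0.2063] shift cm [13.9748  5.37    2.0408] turn [-0.     -0.0014 -0.2033]
```

Emit:
apply_moves(
  moves=[
    [[1.5,0.5,0],[0,0,0],0],
    [[3,1,0],[0,0,-0.03],0],
    [[5,2,0],[0,0,-0.06],0],
    [[7,2.7,0],[0,0,-0.1],0],
    [[9,3.5,0.5],[0,0,-0.13],0],
    [[11,4.2,1],[0,0,-0.16],0],
    [[12.5,4.8,1.5],[0,0,-0.18],0],
    [[13.5,5.2,2],[0,0,-0.2],0],
    [[14,5.4,2],[0,0,-0.2],0],
    [[14,5.4,2],[0,0,-0.2],0],
  ],
)

```text
time: 13.93
tool_pos: [0.5651, 0.0788, 0.1896]
ee_rot: [2.609, 0.311, 2.342]
wrist_force: [0.7, 1.1, -0.5]
width: 0.0002
```

```bash
python3 - <<'E'
from h import *
delta(toW(B0+.042*N),Rpanel(1.0))
for n in("scene","top"):
    im=optics.snapshot(n);cv2.imwrite(f"pics/{n}8.png",im[:,:,::-1])
E
```

```text
t 13.93 F [ 0.6541  1.1251 -0.4964] w 0.0002 q [-0.0875 -0.2668  1.8764  0.2592  0.9729 -1.0292]
pF [-0.1018  0.0766  0.1896] shift cm [-0.1551 -0.0693  4.801 ] turn [-0.0001 -0.003  -0.0021]
```

View pics/scene8.png

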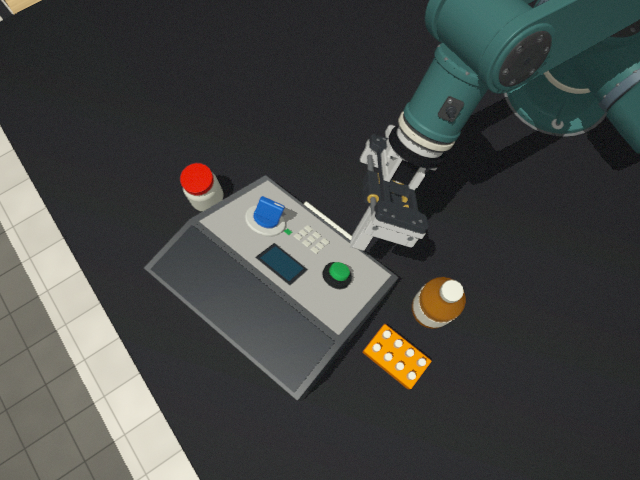

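View pics/top8.png

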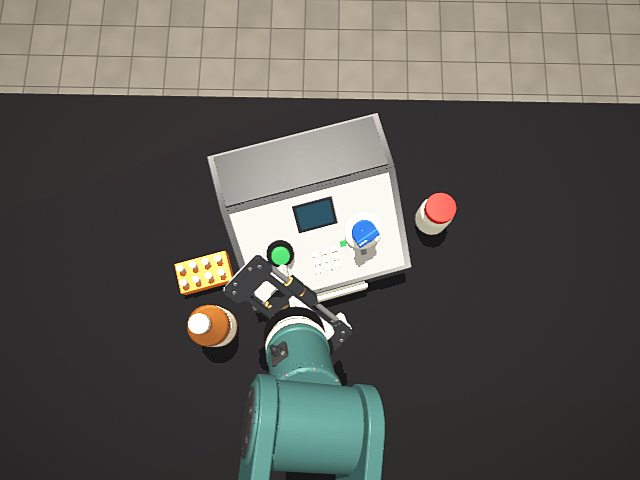

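Emit:
apply_moves(
  moves=[
    [[-0.1,-0.1,0.5],[0,0,0],0],
    [[-0.2,-0.1,1.2],[0,0,0],0],
    [[-0.2,-0.1,2],[0,0,0],0],
    [[-0.2,-0.1,2.7],[0,0,0],0],
    [[-0.2,-0.1,3.4],[0,0,0],0],
    [[-0.2,-0.1,4],[0,0,0],0],
    [[-0.2,-0.1,4.4],[0,0,0],0],
    [[-0.2,-0.1,4.7],[0,0,0],0],
    [[-0.2,-0.1,4.7],[0,0,0],0],
    [[-0.2,-0.1,4.7],[0,0,0],0],
  ],
)

```text
time: 14.87
tool_pos: [0.5925, 0.0832, 0.1526]
ee_rot: [2.608, 0.313, 2.34]
wrist_force: [-1.2, 0.0, -0.3]
width: 0.0002
```

```bash
python3 - <<'E'
from h import *
delta(toW(B0+.031*N),Rpanel(1.0))
im=optics.snapshot("scene");cv2.imwrite("pics/scene9.png",cv2.resize(im[200:320,270:430,::-1],None,fx=5,fy=5,interpolation=cv2.INTER_CUBIC))
E
```

```text
t 14.87 F [-1.1852  0.0351 -0.2588] w 0.0002 q [-0.0698 -0.1734  1.8783  0.2656  0.8735 -1.0376]
pF [-0.0742  0.073   0.1526] shift cm [0.2317 0.0135 1.2848] turn [ 0.0006 -0.0003 -0.0027]
```

View pics/scene9.png

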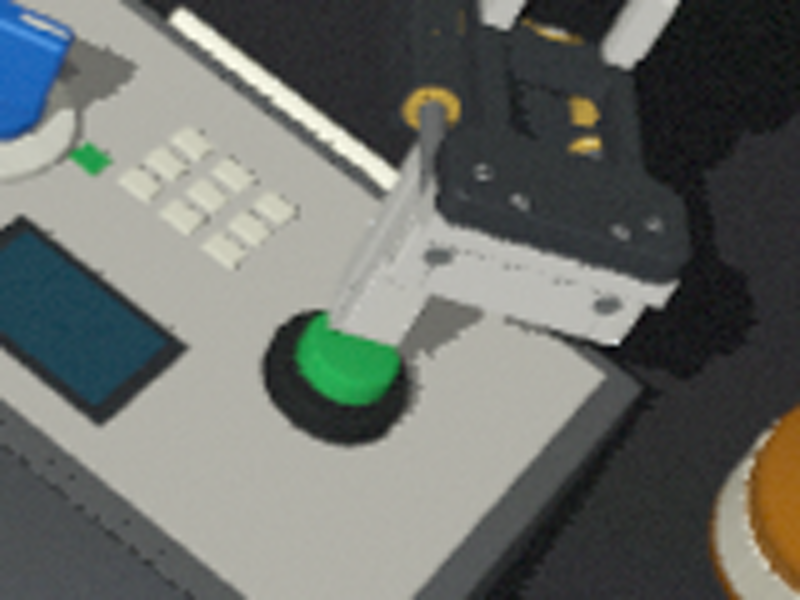

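Emit:
apply_moves(
  moves=[
    [[0.2,0,0.3],[0,0,0],0],
    [[0.2,0,0.5],[0,0,0],0],
    [[0.2,0,0.7],[0,0,0],0],
    [[0.2,0,0.9],[0,0,0],0],
    [[0.2,0,1.1],[0,0,0],0],
    [[0.2,0,1.2],[0,0,0],0],
    [[0.2,0,1.3],[0,0,0],0],
    [[0.2,0,1.4],[0,0,0],0],
    [[0.2,0,1.4],[0,0,0],0],
    [[0.2,0,1.4],[0,0,0],0],
  ],
)

```text
time: 15.75
tool_pos: [0.5984, 0.0867, 0.1414]
ee_rot: [2.608, 0.314, 2.341]
wrist_force: [-10.2, -2.2, 7.0]
width: 0.0002
```

```bash
python3 - <<'E'
from h import *
delta(toW(B0+.031*N),Rpanel(1.0));print(robot.get_obs()["wrist_force"]@(RF@N))
im=optics.snapshot("scene");cv2.imwrite("pics/scene10.png",cv2.resize(im[200:320,270:430,::-1],None,fx=5,fy=5,interpolation=cv2.INTER_CUBIC))
E
```

```text
t 15.75 F [-10.1606  -2.2301   7.0294] w 0.0002 q [-0.0602 -0.1489  1.8805  0.2649  0.8457 -1.0352]
pF [-0.0676  0.0747  0.1414] shift cm [ 0.0343  0.0031 -0.0043] turn [ 0.0003 -0.0005 -0.0021]
11.709543757481732
```

View pics/scene10.png

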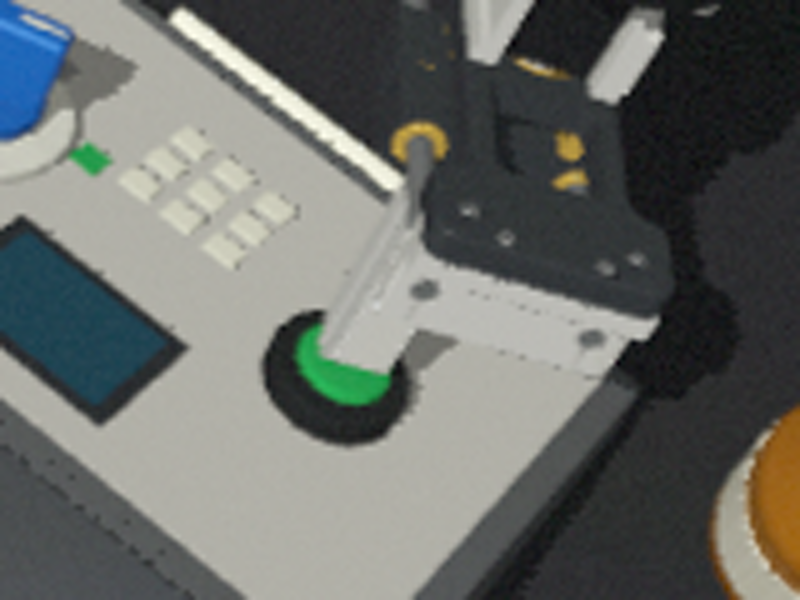

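Emit:
apply_moves(
  moves=[
    [[0,0,0],[0,0,0],0],
    [[0,0,0],[0,0,0],0],
    [[0,0,-0.5],[0,0,0],0],
    [[0,0,-1.5],[0,0,0],0],
    [[0,0,-3],[0,0,0],0],
    [[0,0,-5],[0,0,0],0],
    [[0,0,-7],[0,0,0],0],
    [[0,0,-9],[0,0,0],0],
    [[0,0,-10],[0,0,0],0],
    [[0,0,-10],[0,0,0],0],
  ],
)

```text
time: 16.63
tool_pos: [0.5445, 0.07, 0.2261]
ee_rot: [2.604, 0.318, 2.338]
wrist_force: [0.0, 0.3, 1.0]
width: 0.0006
```

```bash
python3 - <<'E'
from h import *
delta(toW(B0+.031*N),Rpanel(1.0))
im=optics.snapshot("scene");cv2.imwrite("pics/scene11.png",cv2.resize(im[165:405,140:460,::-1],None,fx=2.5,fy=2.5,interpolation=cv2.INTER_CUBIC))
im2=optics.snapshot("top")
for n,a in(("scene",im),("top",im2)):
    b=cv2.imread(f"pics/{n}0.png")[:,:,::-1].copy()
    for nm,lo,hi in(("green",(50,100,60),(80,255,255)),("red",(0,180,120),(5,255,255)),("orange",(6,150,100),(22,255,255))):
        r=[]
        for i in(b,a):
            c=big(mask(i,lo,hi));m=cv2.moments(c);r+= [round(m["m10"]/m["m00"],1),round(m["m01"]/m["m00"],1),m["m00"]]
        print(n,nm,r)
# tray plate top outer edge in the scene view expected at home
for z,y in((.046,.065),(.046,-.065)): print(proj("scene",toW([-.142,y,z])))
E
```

```text
t 16.63 F [0.0472 0.2575 1.0005] w 0.0006 q [-0.1159 -0.343   1.8622  0.2614  1.0586 -1.0338]
pF [-0.1241  0.0739  0.2261] shift cm [ 0.2757 -0.1918 10.1686] turn [ 0.0041  0.0049 -0.0021]
scene green [338.7, 271.1, 284.5, 338.8, 271.2, 284.5]
scene red [195.9, 178.1, 740.0, 195.9, 178.1, 741.5]
scene orange [396.7, 356.4, 2211.0, 396.7, 356.4, 2212.0]
top green [280.0, 255.4, 264.5, 280.0, 255.4, 264.5]
top red [433.4, 217.9, 43.5, 433.4, 217.9, 44.5]
top orange [211.9, 326.0, 916.0, 211.9, 326.1, 919.0]
[[363.3532 243.3703]]
[[306.5775 199.9957]]
```

View pics/scene11.png

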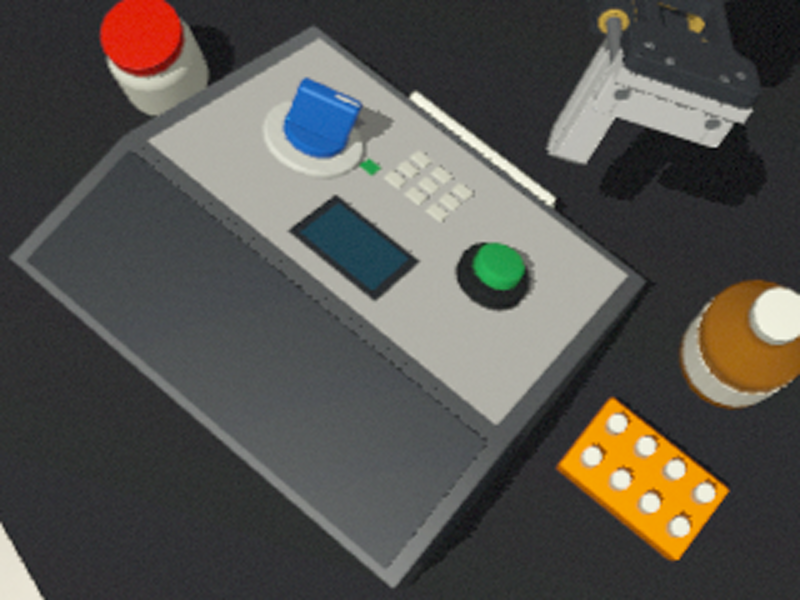

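```bash
python3 - <<'E'
from h import *
im=cv2.imread("pics/scene11.png")
for q in((412,91),(555,198)): print(toF(onz("scene",np.array(q)/2.5+[139.7,164.7],.046)))
# panel front-top edge same image (z=.06,x=-.13)
for q in((315,28),(647,283)): print(toF(onz("scene",np.array(q)/2.5+[139.7,164.7],.06)))
cv2.imwrite("pics/tz.png",cv2.resize(im[80:230,390:590],None,fx=4,fy=4))
E
```

```text
[-0.138  -0.0666  0.046 ]
[-0.1394  0.0633  0.046 ]
[-0.1274 -0.1484  0.06  ]
[-0.1272  0.1507  0.06  ]
```

View pics/tz.png

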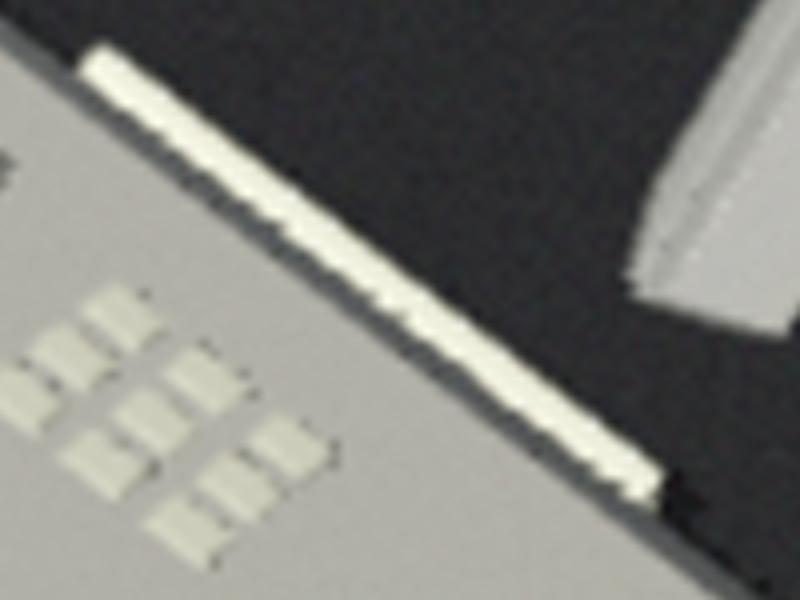

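```bash
python3 - <<'E'
from bench import robot, optics, job
print(robot.get_obs()["wrist_force"],job.close_job())
E
```

```text
the job is handed in; nothing more can be done
[ 0.10280731 -0.38745782 -1.26315434] None
```

I finished the three steps in order and handed the job in at about 16.7 s of the 54 s allowed. `close_job()` gives no verdict, so I don't know the official result.

- **Tray:** I pushed it about 45 mm until it stopped moving and the push force rose to about 14 N. In the last picture its front plate stands 11–12 mm ahead of the feeder's front edge; fully home is 12 mm.
- **Lock knob:** I gripped the bar (14.1 mm between the fingers) and turned it clockwise to about 1.2 rad, past the click. It stayed at the green mark after I let go. I judged that from the pictures and the tool's angle, and took no separate reading of the knob angle.
- **Start button:** I pressed it with the closed fingertips to its nominal full depth at about 12 N; holding it in needs 3.5 N. Afterwards its outline in both cameras matched the first pictures to within 0.1 pixel, so it is back out.
- **Bottle, jar and rack:** the ones I could measure moved at most 0.1 pixel, which is effectively nothing. That covers the jar in both cameras, the rack in the scene camera and the bottle in the top camera.
- **Arm:** I left it clear of everything, about 10 cm back from the button, with the wrist force near zero.

**Disagreements:** Raw positions from the scene camera were about 3 mm off (the front edge of the panel read -127 mm instead of -130 mm). I therefore judged the tray relative to that edge. No check failed.

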